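# Nudge a rocker shaft home in a cylinder head

### The job

Take the orange-handled brass drift from the red tray and, with its nose, gently nudge the rocker shaft that sticks out of the end of the cylinder head down its bore until it sits fully home against the blind plug that closes the far end. The stop cannot be seen and its sealer is fresh: feel for it, settle the shaft on it with a light steady push of about 10 N, held for half a second, and never more than 20, and push with the drift only, not with the gripper. Then lay the drift back in the tray and leave everything else where it is.

Things in the scene. Friction and masses are not known exactly. Their poses are not given: they have to be found in the camera images.
- head: aluminium four-cylinder head, 400 mm long, 200 mm wide, 125 mm high, fixed to the bench on a cardboard sheet. Origin on the bench straight below the mouth of the rocker-shaft bore. Its y axis is the bore's direction, level, pointing out of the mouth; the casting reaches from y = 0 (the end face with the mouth) to y = -400 mm and from x = -60 to x = +140 mm. z up
- mouth (a point): middle of the bore's mouth in the end face, 100 mm above the bench: a 28 mm wide, 32 mm deep counterbore that leads to the 19 mm bore itself. The end of the shaft sinks into this counterbore as it comes home
- rear (a point): point on the bore's axis in the far end face of the head, 400 mm from the mouth; the line from it to mouth is the bore's axis
- plug: brass taper plug 26 mm wide screwed into the far end of the bore, more or less deep; it stands proud of the far end face. Origin in the middle of its outside face, y axis along the bore towards the mouth. On its inner end sits a thrust spacer, the stop for the shaft, held fast and hidden inside the casting; such spacers come in many lengths, so that the stop lies anywhere from 24 to 44 mm in from the outside face. The sealer takes no more than 20 N
- shaft: loose steel rocker shaft, 19 mm in diameter, 360 mm long, about 0.45 kg, sliding in the bore of the head. Origin at its middle, y axis along it towards the mouth. It drags in the bore with about 2 to 6 N and stays where it is left; it goes in 25 to 65 mm before it meets the plug, and when it is home its outer end lies below the end face, inside the counterbore
- shaft_end (a point): middle of the shaft's outer end, a flat 19 mm disc, which stands 20 to 35 mm out of the mouth at the start. Push here, straight along the bore; a light push of 10 N moves it surely and, once it is at the stop, settles it; more than 20 N between drift and shaft is too much
- drift: drift lying in the tray: orange handle 18 x 85 x 18 mm (square), then a round brass nose 12 mm in diameter and 60 mm long, mass 0.18 kg. Origin at the centre of the handle, 9 mm above the tray's floor; the nose points along -y of this body and ends 102.5 mm from the origin
- drift_nose (a point): middle of the flat tip of the drift's nose
- tray: red open tray, 240 mm (x) by 280 mm (y), walls 4 mm thick and 22 mm high, fixed to the bench. Origin at the centre of its underside; the inner floor is 4 mm above that. It also holds a socket and a spare plug in two opposite corners
- socket: steel socket standing in the tray, 22 mm wide, 30 mm high
- spare_plug: brass plug standing in the tray, 27 mm wide, 14 mm high
- tappet0: bucket tappet standing on the bench, 32 mm wide, 26 mm high
- tappet1: bucket tappet like the first
- tappet2: bucket tappet like the first
- valve0: engine valve standing on its head, 32 mm wide, 105 mm high
- valve1: engine valve like the first
- spring: blue valve spring standing on the bench, 28 mm wide, 45 mm high
Not all that is in view belongs to the job. What is meant by the drift is not pink, and is the larger of those in its own colour.

How it is judged:
On the way, in this order (a step that is already met when the one before it is completed fails the run):
1. the drift is picked up out of the tray (height (world z) of drift above 0.06 m), for 0.2 s.
2. the shaft is home and settled: held steadily against the plug (with its spacer) with 3 to 14 N for 0.4 s (contact force between shaft and plug between 3 and 14 N), for 0.4 s.
At the end, for the whole second after the job is handed in: The shaft, having been settled on the stop, is still and lies inside the bore where the stop may be, its inner end no more than 45.5 mm in from the plug's outside face; the drift, released and at rest, lies flat on the floor of the tray with both ends inside its walls (y of shaft in the frame of plug below 0.2255 m and linear speed of shaft below 0.01 m/s and x of drift in the frame of tray between -0.116 and 0.116 m and y of drift in the frame of tray between -0.136 and 0.136 m and x of drift_nose in the frame of tray between -0.116 and 0.116 m and y of drift_nose in the frame of tray between -0.136 and 0.136 m and z of drift in the frame of tray below 0.02 m and z of drift_nose in the frame of tray below 0.025 m and linear speed of drift below 0.02 m/s); the robot touches nothing.
It fails at once if the drift presses the shaft with more than 20 N (contact force between drift and shaft above 20 N).
It fails at once if the shaft presses the plug with more than 20 N (contact force between shaft and plug above 20 N).
It fails at once if the gripper or arm touches the shaft (contact force between any of the fingers, the arm and shaft above 0.5 N).
It fails at once if a bystander is moved more than 20 mm (distance of any of socket, spare_plug, tappet0, tappet1, tappet2, valve0, valve1, spring from where it was at the start of the episode above 0.02 m).
It also fails if it takes over 72 s, if anything falls off the work surface, if the arm or the gripper's body presses on something with over 40 N, if the wrist force passes 120 N, or if a joint passes its speed limit or range.

### The arm

A 6-joint arm with a two-finger parallel gripper is mounted at the origin on the work surface. World frame = base frame: x ahead of the robot, y to its left, z up, the work surface at z = 0. Lengths are in m, angles in rad, forces in N, time in s.
With the tool pointing down it reaches from about 0.35 to 1 m from the base axis. Payload 7.1 kg.
Tool frame: the origin (TCP) lies at the very end of the fingers, on their centre line; the grasp point (between the pads) lies 19 mm behind it; z points along the fingers, y is the line along which they close (so a half turn about z gives the same grasp; the last joint's range is limited). The gripper opens to 85 mm and grips with 20 to 120 N. Pads are 22 mm wide; open, the fingers measure 114 mm over their backs; the gripper's body (76 mm by 85 mm) begins 54 mm behind the grasp point. The pads swing forward as they close: fully open they stand 13 mm farther back than shut.
Start: joints at [1.129, 0.423, 1.63, -0, 1.089, -0.019], TCP at [0.256, 0.57, 0.231] pointing down, gripper open.
Joint ranges: [-3, 3], [-0.9, 2.11], [0.09, 2.58], [-1.31, 4.45], [0.11, 2.69], [-2.54, 2.54]. Speed limits (rad/s): [2.39, 2.39, 3.01, 3.14, 3.14, 3.14].

### API

Orientations are given as a unit quaternion [x, y, z, w].
In Python, from station import arm, jaws, kinematics, cams gives the robot as it stands. Calls block until the motion is done:
- arm.goto(position, orientation): joint-space move of the TCP to a pose.
- arm.move_linear(position, v=0.15, rotation=None): straight line of the TCP; rotation=None keeps the orientation; v is the mean speed in m/s.
- arm.movej(angles): joint-space move.
- jaws.gripper_open() and jaws.close(): open the fingers fully, or close them until they stop; the grip force is fixed at half the most.
- arm.pause(seconds).
- kinematics.solve_ik(position, orientation): joint angles nearest the present ones, or None.
- arm.state(): the state.
- cams.camera(name): name is "scene" or "top" or "wrist"; returns a dict with "frame" (400x640x3 uint8, blue, green, red), "fx", "fy", "cx", "cy" (pixels), "k1" (the pictures are not rectified: a ray, as slopes to the right and down, at radius r is drawn at 1 + k1 r^2 times it, then the intrinsics apply), "eye" and "orientation" of the camera in the world. Camera axes: x right, y down, z forward; pixel columns grow to the right and rows downward; lengths in m; the calibration is good to about 2 mm. A picture is of the moment at which its call begins. There is no depth.
A pose or a line that the arm cannot do raises arm.IKError and nothing moves.
- arm.finish_job(): hands the job in; it is judged then, once.
The state is a dict: "time_s": time; "joint_pos": joint angles; "dq": joint speeds; "joint_efforts": joint torques, N m; "ee_pos": TCP position; "orientation": TCP orientation; "wrist_force": force on the tool from outside, world axes, zero at the start; "torque": the same for the moment, N m; "finger_gap": finger opening in m; "finger_force": force on a finger pad.
Only numpy, scipy, OpenCV 4.12 (cv2) and the standard library are available. Lean on these libraries where they do the work, as an engineer would, in place of code of your own. Each camera call takes 0.05 s, during which the arm holds its last target. There are 200 camera calls.

## Working session

There is one attempt and no reset: what is moved stays moved. The work goes in short steps, each a Python script; the robot and the scene stay as the last script left them, time stands still between calls to the robot, and variables do not carry over. Pictures are saved under pics/ and viewed, at most 10 in all, crops included, and the job is handed in when it is done.

```bash
mkdir -p pics; ls; python3 - <<'E'
from station import arm,cams
import cv2
for n in("scene","top"):
    c=cams.camera(n); cv2.imwrite(f"pics/{n}0.png",c["frame"]); print(n,{k:v for k,v in c.items() if k!="frame"})
print(arm.state())
E
```

```text
pics
scene {'fx': 425.0752101882277, 'fy': 425.0752101882277, 'cx': 329.15258117449514, 'cy': 193.06571112761267, 'k1': -0.06322301755093784, 'eye': array([1.32250002, 0.4591017 , 0.7838335 ]), 'orientation': array([ 0.44329718,  0.77849997, -0.38236072, -0.22633093])}
top {'fx': 409.95258237533255, 'fy': 409.95258237533255, 'cx': 316.2340855802006, 'cy': 200.29440638842294, 'k1': -0.09169122581644637, 'eye': array([ 0.3836815 , -0.00125778,  1.16534204]), 'orientation': array([-0.6957768 ,  0.71607772, -0.02731218,  0.04879944])}
{'time_s': 0.1, 'joint_pos': array([ 1.12898722e+00,  4.23790412e-01,  1.63059098e+00, -6.74569302e-06,
        1.08861633e+00, -1.90157393e-02]), 'dq': array([-0.00157083, -0.00242145, -0.00207256,  0.00045469, -0.00119594,
       -0.00174088]), 'joint_efforts': array([-4.62727057e-04, -5.58428049e+01, -2.82444012e+01,  1.63705158e-05,
        2.85048292e-03, -7.47247213e-06]), 'ee_pos': array([0.25622178, 0.56953083, 0.23061608]), 'orientation': array([ 2.09824113e-01,  9.77738896e-01, -6.84652036e-04, -1.57536322e-04]), 'wrist_force': array([ 0.40569757, -0.68190823, -0.50941573]), 'torque': array([ 0.02762233, -0.01409954, -0.01550269]), 'finger_force': 0.0, 'finger_gap': 0.08542683590713704}
```

View pics/scene0.png

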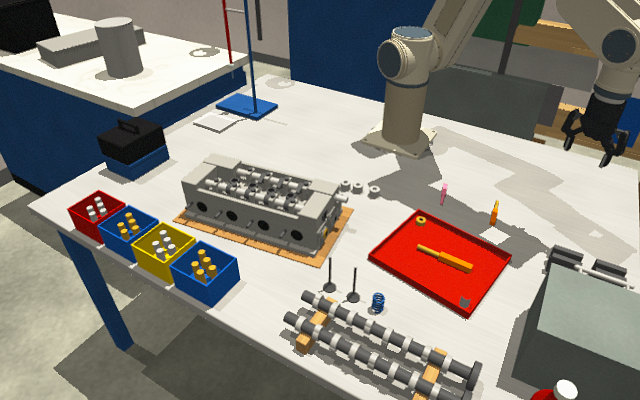

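View pics/top0.png

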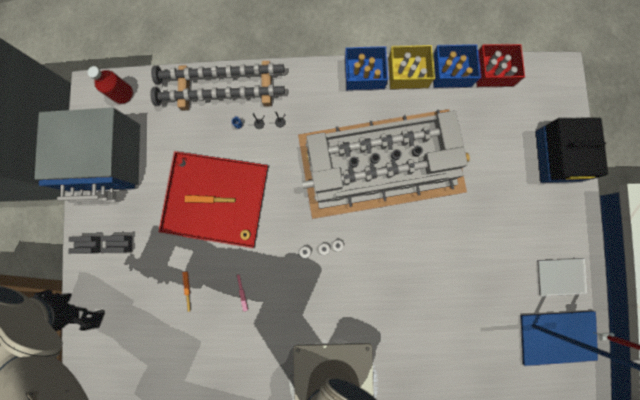

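Candidates in the top view: the orange drift in the tray at (209,199), a smaller orange one on the bench at (187,290), and a pink one at (242,292). The one in the tray fits, because it is the larger of the orange pair and lies in the tray. I'll confirm it in a crop.

```bash
cat > h.py <<'E'
import numpy as np, cv2
from scipy.spatial.transform import Rotation as R
def ray(c,uv):
    K=np.array([[c["fx"],0,c["cx"]],[0,c["fy"],c["cy"]],[0,0,1.]])
    p=cv2.undistortPoints(np.array(uv,float).reshape(-1,1,2),K,np.array([c["k1"],0,0,0.]))[:,0]
    return R.from_quat(c["orientation"]).apply(np.c_[p,np.ones(len(p))])
def onz(c,uv,z):
    d=ray(c,uv); e=np.array(c["eye"]); return e+d*((z-e[2])/d[:,2])[:,None]
def proj(c,P):
    q=R.from_quat(c["orientation"]).inv().apply(np.atleast_2d(P)-c["eye"]); s=q[:,:2]/q[:,2:]
    s=s*(1+c["k1"]*(s**2).sum(1))[:,None]; return s*[c["fx"],c["fy"]]+[c["cx"],c["cy"]]
E
python3 - <<'E'
import cv2,numpy as np
t=cv2.imread("pics/top0.png"); s=cv2.imread("pics/scene0.png")
z=lambda i,x,y,w,h,k:cv2.resize(i[y:y+h,x:x+w],None,fx=k,fy=k,interpolation=cv2.INTER_CUBIC)
a=z(t,155,150,200,75,4); b=z(t,170,255,100,62,4); c=z(s,310,170,100,62,4)
cv2.imwrite("pics/crop1.png",np.vstack([a,np.hstack([b,c])]))
from station import cams
from h import *
c=cams.camera("top"); 
print("shaft_end,plug",onz(c,[(304,186),(467,157)],0.1))
print("drift",onz(c,[(185,199),(235,200.5)],0.013))
f=c["frame"].astype(int); m=(f[...,2]>150)&(f[...,1]>80)&(f[...,0]<80); m[:160]=0;m[225:]=0;m[:,:170]=0;m[:,242:]=0
ys,xs=np.nonzero(m); print(len(xs),xs.min(),xs.max(),ys[xs<215].mean(),ys[xs>=215].mean())
E
```

```text
shaft_end,plug [[ 0.53809829  0.06073879  0.1       ]
 [ 0.60254007 -0.37313874  0.1       ]]
drift [[0.52410342 0.41090519 0.013     ]
 [0.51528093 0.26424044 0.013     ]]
246 185 233 198.58602150537635 199.75
```

View pics/crop1.png

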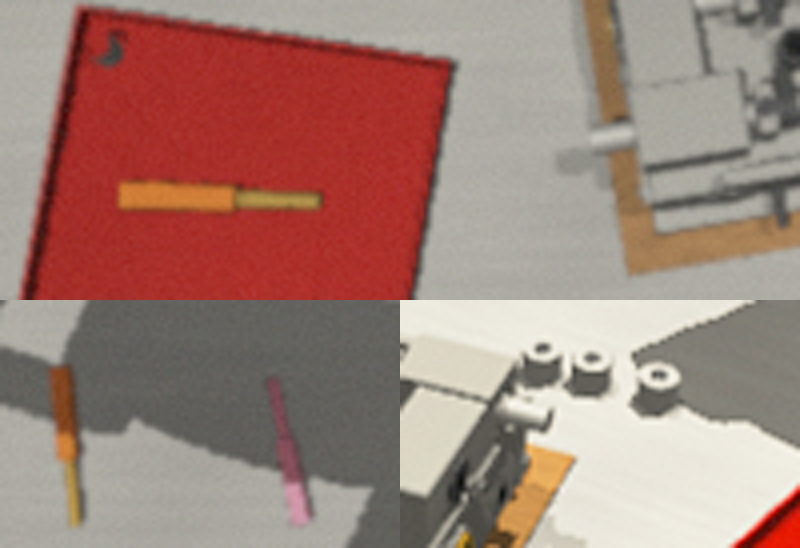

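The crop confirms it: the tray drift runs from the handle end at about (184.5,198.8) to the tip at about (235.5,200.2) in the top view. That is about 147 mm long, and both bench ones are shorter. The shaft end is at about (302.5,185) and points at the tray. I'll hover over the drift and take a wrist view.

```bash
cat >> h.py <<'E'
def ori(d,flip=False):
    "tool down, closing line perpendicular to horizontal drift direction d"
    d=np.array([d[0],d[1],0.]);d/=np.linalg.norm(d); z=np.array([0,0,-1.]); y=np.cross(z,d)*(-1 if flip else 1)
    return R.from_matrix(np.c_[np.cross(y,z),y,z]).as_quat()
E
python3 - <<'E'
from station import arm,cams,kinematics
from h import *
c=cams.camera("top"); p=onz(c,[(184.5,198.75),(235.5,200.2)],0.015); print(p)
d=p[1]-p[0]; d/=np.linalg.norm(d); o=p[1]-d*.1025; print("o",o,"d",d)
best=None
for f in(0,1):
    q=ori(d,f); j=kinematics.solve_ik([o[0],o[1],.22],q); print(f,j)
    qb=ori([.147,-.989],f); print(kinematics.solve_ik([.52,.16,.1],qb))
    if j is not None and (best is None or abs(j[5])<abs(best[0])): best=(j[5],q)
arm.goto([o[0],o[1],.22],best[1])
w=cams.camera("wrist"); cv2.imwrite("pics/w1.png",w["frame"]); print({k:v for k,v in w.items() if k!="frame"})
c=cams.camera("top")
print(proj(w,[o,p[0],p[1]]),arm.state()["ee_pos"],arm.state()["time_s"])
E
```

```text
[[0.52463096 0.41168092 0.015     ]
 [0.51586925 0.26232909 0.015     ]]
o [0.52187208 0.36465317 0.015     ] d [-0.05856419 -0.99828365  0.        ]
0 [ 5.91187475e-01  4.52378614e-01  1.61166788e+00 -4.44089210e-16
  1.07754616e+00 -2.49180746e+00]
None
1 [ 5.91187475e-01  4.52378614e-01  1.61166788e+00 -4.44089210e-16
  1.07754616e+00  6.49785189e-01]
[ 2.76624552e-01  4.96750315e-01  1.89054120e+00 -4.44089210e-16
  7.54301136e-01  1.29069849e-01]
{'fx': 322.36041406626146, 'fy': 322.36041406626146, 'cx': 317.35973664551, 'cy': 201.2917843281105, 'k1': -0.012000895498989946, 'eye': array([0.52397791, 0.43098592, 0.36268584]), 'orientation': array([ 0.99085888, -0.02783059, -0.00393425,  0.13194189])}
[[318.98736822 176.67637013]
 [319.15142824 132.78924133]
 [318.66507963 262.36343921]] [0.52106169 0.36577324 0.22007022] 1.5667
```

View pics/w1.png

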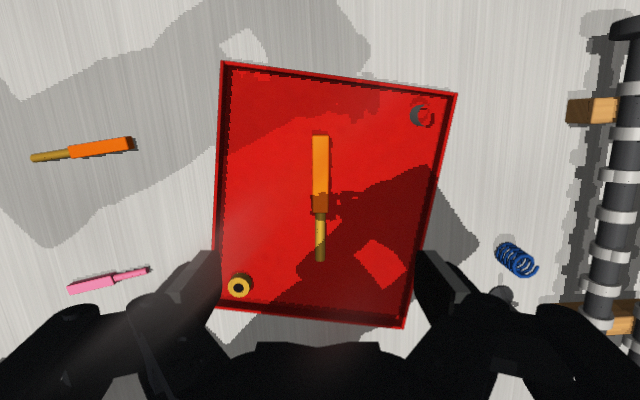

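The wrist view shows the handle end at (320.5,135), the handle/nose junction at (320,213) and the tip at (320,262). That matches the prediction within about 2 px, and both sides are clear. I'll grasp now.

```bash
python3 - <<'E'
from station import arm,cams,jaws
from h import *
w=cams.camera("wrist")
a,b,t=*onz(w,[(320.5,135),(320,213)],.022),onz(w,[(320,262)],.015)[0]
d=t-a; d[2]=0; d/=np.linalg.norm(d); o=.5*((a+42.5e-3*d)+(t-d*.1025)); print(a,b,t,np.linalg.norm((t-a)[:2]),o,d)
q=ori(d,1)
arm.goto([o[0],o[1],.07],q); arm.pause(.2); print(arm.state()["wrist_force"])
arm.move_linear([o[0],o[1],.0075],v=.08); s=arm.state(); print(s["ee_pos"],s["wrist_force"])
jaws.close(); arm.pause(.2); s=arm.state(); print(s["finger_gap"],s["finger_force"],s["wrist_force"],s["ee_pos"])
E
```

```text
[0.52565355 0.4101089  0.022     ] [0.52061074 0.3255584  0.022     ] [0.51732211 0.2630459  0.015     ] 0.14729881285537907 [0.52318467 0.36652938 0.0185    ] [-0.05656152 -0.99839912  0.        ]
[-0.77177973 -0.72868908  0.24563071]
[0.52348118 0.3667285  0.00776538] [ 0.0029434   0.41886524 -0.07369346]
0.01640842351134987 59.654256105422974 [-0.7016319  -0.54162458  6.07358652] [0.52346103 0.36673064 0.00797474]
```

```bash
python3 - <<'E'
from station import arm,cams,jaws
from h import *
s=arm.state(); p=s["ee_pos"]
arm.move_linear([p[0],p[1],.16],v=.12); s=arm.state(); print(s["finger_gap"],s["wrist_force"])
E=np.array([.538,.0607,.1]); P=np.array([.6025,-.373,.1]); d=(P-E)/np.linalg.norm(P-E)
g=E-d*(.1025+.05); print(d,g)
arm.goto([g[0],g[1],.16],ori(d,1)); arm.pause(.3)
w=cams.camera("wrist"); cv2.imwrite("pics/w2.png",w["frame"]); c=cams.camera("scene"); cv2.imwrite("pics/s2.png",c["frame"]); t=cams.camera("top"); cv2.imwrite("pics/t2.png",t["frame"])
import pickle; pickle.dump((w,c,t),open("v2.pkl","wb"))
k=4; cr=lambda i,x,y,W,H,k:cv2.resize(i[y:y+H,x:x+W],None,fx=k,fy=k,interpolation=cv2.INTER_CUBIC)
cv2.imwrite("pics/c2.png",np.vstack([cr(c["frame"],310,150,160,75,5),np.hstack([cr(t["frame"],230,160,100,45,4),cr(t["frame"],400,130,100,45,4)])]))
s=arm.state(); print(s["ee_pos"],s["wrist_force"],s["time_s"],proj(w,[E,g]))
E
```

```text
0.01648041737090621 [ 0.32583014  0.71957486 -1.9537949 ]
[ 0.14710242 -0.98912126  0.        ] [0.51556688 0.21154099 0.1       ]
[0.51553122 0.21204683 0.15994975] [ 0.77668026 -0.05996753 -1.8930141 ] 6.775 [[318.22844719 402.55205667]
 [318.82820425 218.60902171]]
```

View pics/w2.png

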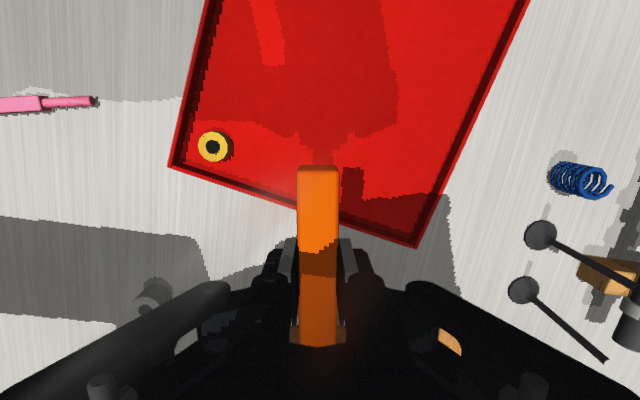

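View pics/c2.png

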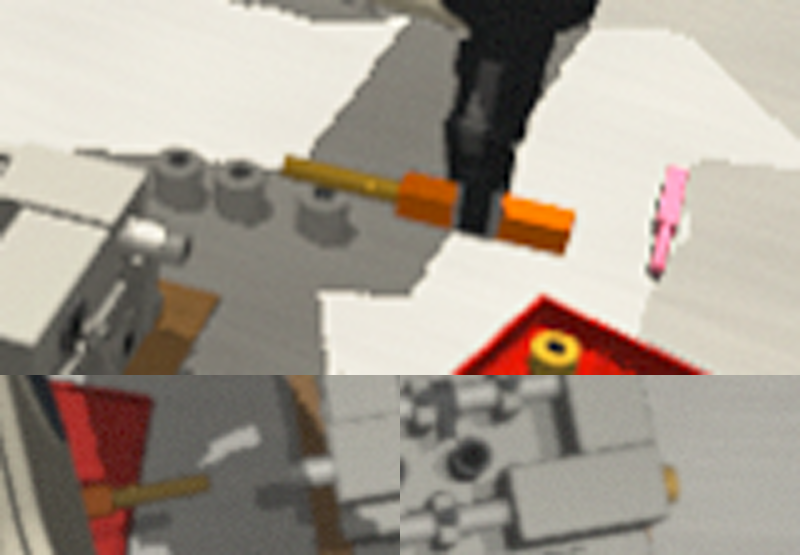

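The drift is gripped straight. Its tip is at scene (367,182.6) and top (281.7,186.7). The shaft-end disc is at scene (346,200) and top about (303,185), and the plug is at top about (567,151) in full-frame terms. I'll triangulate both.

```bash
cat >> h.py <<'E'
def tri(obs):
    A=np.zeros((3,3));b=np.zeros(3)
    for c,uv in obs:
        d=ray(c,[uv])[0];d/=np.linalg.norm(d);M=np.eye(3)-np.outer(d,d);A+=M;b+=M@c["eye"]
    return np.linalg.solve(A,b)
E
python3 - <<'E'
from h import *; import pickle
w,c,t=pickle.load(open("v2.pkl","rb"))
T=tri([(c,(367,182.6)),(t,(281.75,186.75))]); print("tip",T)
S=tri([(c,(346,200)),(t,(303,185))]); print("shaft",S)
# plug end centre seen in crop at (676,484)
pl=onz(t,[(400+677/4,130+(484-375)/4)],.1)[0]; e=onz(t,[(302.7,184.9)],.1)[0]
d=pl-e; print(pl,e,np.linalg.norm(d),d/np.linalg.norm(d))
g=np.array([.51553,.21205,.15995]); dd=np.array([.1471,-.98912,0])
print("tip pred",g+dd*.1025,"proj of pred scene/top",proj(c,[g+dd*.1025+[0,0,.005]]),proj(t,[g+dd*.1025+[0,0,.005]]))
# shaft sample reprojection
ax=d/np.linalg.norm(d); print(proj(c,[e,e+ax*.03]),proj(t,[e,e+ax*.03]))
E
```

```text
tip [0.52833802 0.11302109 0.1639858 ]
shaft [0.54110532 0.06376983 0.09719223]
[ 0.59526733 -0.65598667  0.1       ] [0.54112675 0.06409146 0.1       ] 0.7221105988935239 [ 0.07497546 -0.99718538  0.        ]
tip pred [0.53060775 0.1106652  0.15995   ] proj of pred scene/top [[365.41507229 182.44244733]] [[282.31203832 185.91750581]]
[[346.02000596 199.19093564]
 [335.6368942  196.00589997]] [[302.7        184.9       ]
 [314.04426346 183.69423006]]
```

I misread the mosaic: the plug is really at top (469.2,157.2). I'll recompute the axis with that, then move in line, stopping about 15 mm short of the shaft, and check.

```bash
python3 - <<'E'
from station import arm,cams
from h import *; import pickle
w,c,t=pickle.load(open("v2.pkl","rb"))
pl=onz(t,[(469.2,157.2)],.1)[0]; e=onz(t,[(302.7,184.9)],.1)[0]
d=pl-e; L=np.linalg.norm(d); d/=L; print(pl,e,L,d,np.degrees(np.arctan2(d[0],-d[1])))
g=e-d*(.1025+.018); g[2]=.096
arm.goto([g[0],g[1],.14],ori(d,1)); arm.move_linear(g,v=.08); arm.pause(.3)
c=cams.camera("scene");t=cams.camera("top"); pickle.dump((c,t,d,e),open("v3.pkl","wb"))
cr=lambda i,x,y,W,H,k:cv2.resize(i[y:y+H,x:x+W],None,fx=k,fy=k,interpolation=cv2.INTER_CUBIC)
cv2.imwrite("pics/c3.png",np.vstack([cr(c["frame"],320,165,100,37,8),cr(t["frame"],250,165,100,37,8)]))
s=arm.state(); p=s["ee_pos"]; print(p,s["wrist_force"],s["time_s"]); tip=p+d*.1025+[0,0,.005]
print("pred tip",proj(c,[tip]),proj(t,[tip]),"end",proj(c,[e]),proj(t,[e]))
E
```

```text
[ 0.60184503 -0.37901837  0.1       ] [0.54112675 0.06409146 0.1       ] 0.4472505259058844 [ 0.13575897 -0.99074189  0.        ] 7.802509961800574
[0.52493562 0.18350119 0.09630407] [ 0.50102648 -0.41635793 -1.61380858] 8.1417
pred tip [[352.49947665 200.53543084]] [[295.90358714 185.90084379]] end [[346.02000596 199.19093564]] [[302.7 184.9]]
```

View pics/c3.png

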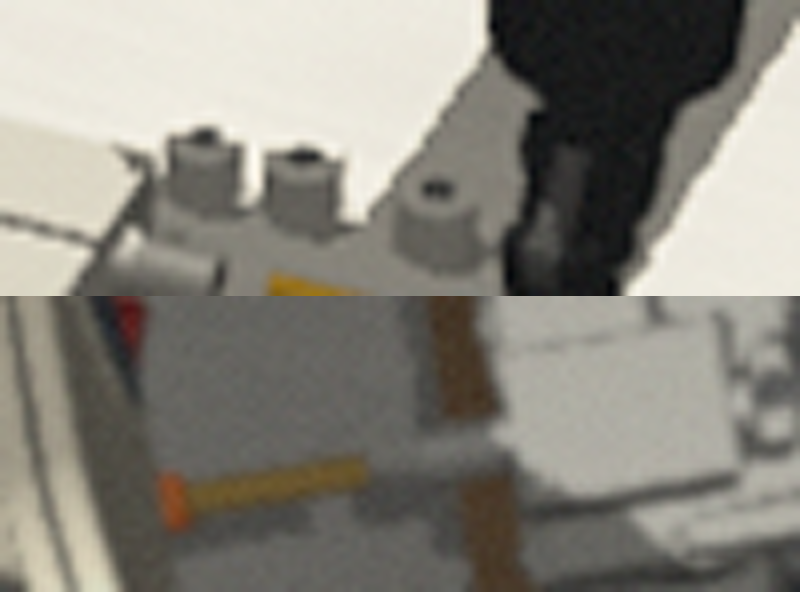

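In the top crop, the nose axis (tip at top (295.8,186.8)) runs straight into the shaft, centred at about (311,184). Lateral alignment is good. The scene crop was cut too high, so I'll re-crop the same picture to check height.

```bash
python3 - <<'E'
import pickle,cv2
c,t,d,e=pickle.load(open("v3.pkl","rb"))
cv2.imwrite("pics/c4.png",cv2.resize(c["frame"][185:225,325:405],None,fx=10,fy=10,interpolation=cv2.INTER_CUBIC))
E
```

```text
(no output)
```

View pics/c4.png

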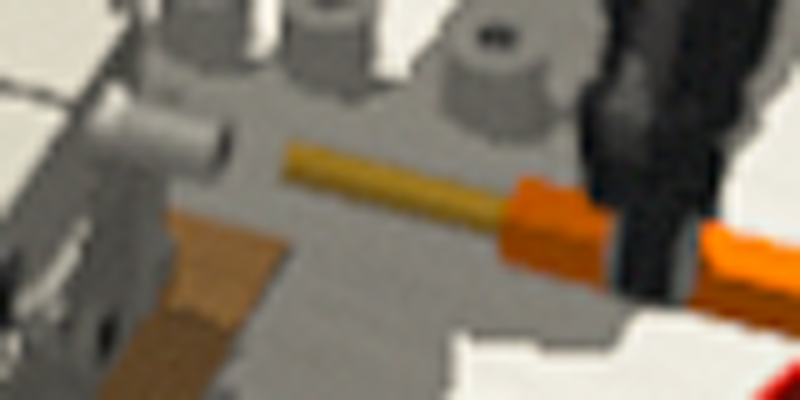

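The nose axis extended meets the shaft-end centre within about 0.5 px in the scene view: tip at (353.8,201.3), disc at (347,199.9). I'll push in small steps and watch the force.

```bash
cat >> h.py <<'E'
def push(arm,d,F0,n=4):
    f=[]
    for _ in range(n): arm.pause(.02); f.append(arm.state()["wrist_force"])
    return -float((np.mean(f,0)-F0)@d)
E
python3 - <<'E'
from station import arm
from h import *; import pickle
c,t,d,e=pickle.load(open("v3.pkl","rb"))
g=e-d*(.1025+.018); g[2]=.096
arm.pause(.2); F0=np.mean([ (arm.pause(.03),arm.state()["wrist_force"])[1] for _ in range(10)],0)
log=[];s=0;hit=None
arm.move_linear(g+d*.010,v=.03); s=.010
while s<.050:
    s+=.0005 if hit is None else .001
    arm.move_linear(g+d*s,v=.01); f=push(arm,d,F0,2); log.append((round(s*1e3,1),round(f,1)))
    if f>1.5 and hit is None: hit=s
    if f>9 or (hit and s>hit+.018): break
print(F0,hit,log,arm.state()["time_s"],arm.state()["finger_gap"])
pickle.dump((g,d,F0,s,hit),open("p.pkl","wb"))
E
```

```text
[-0.01801534  0.0905953  -1.66210851] 0.018000000000000006 [(10.5, -0.1), (11.0, 0.3), (11.5, 0.1), (12.0, 0.5), (12.5, -0.5), (13.0, -0.3), (13.5, 0.5), (14.0, -0.7), (14.5, -0.4), (15.0, -0.8), (15.5, -0.0), (16.0, 0.1), (16.5, 0.0), (17.0, -0.6), (17.5, -0.5), (18.0, 2.8), (19.0, 4.0), (20.0, 3.3), (21.0, 2.6), (22.0, 1.7), (23.0, 2.6), (24.0, 1.7), (25.0, 2.5), (26.0, 2.4), (27.0, 1.9), (28.0, 2.5), (29.0, 2.1), (30.0, 3.0), (31.0, 2.9), (32.0, 2.9), (33.0, 2.1), (34.0, 2.7), (35.0, 2.8), (36.0, 2.3)] 18.7917 0.016244762698014763
```

```bash
python3 - <<'E'
from station import arm
from h import *; import pickle
g,d,F0,s,hit=pickle.load(open("p.pkl","rb"))
log=[]; n=0
while s<hit+.067 and arm.state()["time_s"]<50:
    s+=.0005; arm.move_linear(g+d*s,v=.02); f=push(arm,d,F0,1); log.append((round(s*1e3,1),round(f,1)))
    if f>5:
        f=push(arm,d,F0,4); log.append(("re",round(f,1)))
        if f>4.8: break
print(log[-25:],arm.state()["time_s"]); log=[]
for _ in range(20):
    if f>9.3: break
    s+=.0001 if f>6.5 else .0002
    arm.move_linear(g+d*s,v=.01); f=push(arm,d,F0,4); log.append((round(s*1e3,2),round(f,1)))
print(log)
for _ in range(6): print(round(push(arm,d,F0,6),1),end=" ")
st=arm.state(); print(st["time_s"],st["wrist_force"]-F0,st["ee_pos"],g+d*s,st["finger_gap"])
pickle.dump((g,d,F0,s,hit),open("p.pkl","wb"))
E
```

```text
[(67.0, 2.8), (67.5, 3.3), (68.0, 2.5), (68.5, 2.0), (69.0, 3.7), (69.5, 2.9), (70.0, 2.9), (70.5, 1.9), (71.0, 2.7), (71.5, 2.8), (72.0, 3.0), (72.5, 2.8), (73.0, 3.5), (73.5, 3.4), (74.0, 2.8), (74.5, 3.2), (75.0, 4.1), (75.5, 3.2), (76.0, 3.4), (76.5, 2.8), (77.0, 2.8), (77.5, 3.4), (78.0, 2.7), (78.5, 5.1), ('re', 5.4)] 41.525
[(78.7, 5.6), (78.9, 7.0), (79.0, 7.8), (79.1, 8.4), (79.2, 9.2), (79.3, 9.8)]
9.4 9.9 9.5 9.5 9.6 9.7 44.025 [-0.1149277   9.42294224 -0.49915332] [0.53542392 0.10590411 0.09604247] [0.53553348 0.10491003 0.096     ] 0.016335664497437223
```

The stop was felt at about 61 mm of travel, and about 9.6 N was held for over 0.7 s. The implied stop depth of about 27 mm is within the expected range. I'll back off and lay the drift back.

```bash
python3 - <<'E'
from station import arm,jaws,cams
from h import *; import pickle
g,d,F0,s,hit=pickle.load(open("p.pkl","rb"))
arm.move_linear(g+d*(s-.003),v=.02); print(push(arm,d,F0))
b=g-d*.04; arm.move_linear(b,v=.12)
arm.move_linear(b+[0,0,.07],v=.15)
q=ori([-.05656,-.9984],1)
arm.goto([.5235,.3667,.09],q); arm.move_linear([.5235,.3667,.0095],v=.06); arm.pause(.2)
st=arm.state(); print(st["ee_pos"],st["wrist_force"]-F0,st["time_s"])
jaws.gripper_open(); arm.pause(.2); arm.move_linear([.5235,.3667,.15],v=.12); arm.goto([.45,.45,.25],q)
w=cams.camera("wrist");c=cams.camera("scene")
cv2.imwrite("pics/w5.png",np.hstack([w["frame"][:,:400],c["frame"][130:330,300:500].repeat(2,0).repeat(2,1)])); print(arm.state()["time_s"],arm.state()["finger_gap"])
E
```

```text
-0.008260922610612134
[0.52366742 0.36684013 0.00984326] [ 0.12430297 -0.61963704 -0.7911676 ] 48.5083
51.45 0.0861081605447715
```

View pics/w5.png

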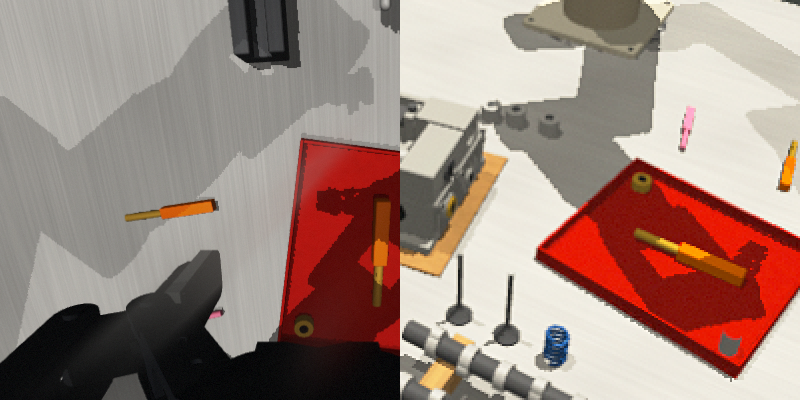

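The drift lies flat in the tray (wrist view about (381,250)). The shaft no longer stands out of the head, and everything else is where it was. I'm handing in.

```bash
python3 -c "
from station import arm
print(arm.finish_job())"
```

```text
the job is handed in; nothing more can be done
None
```

The shaft went in about 61 mm until I felt the stop, and I settled it there with a push of about 9.6 N for over half a second; the drift is back in the tray and the job is handed in, but the hand-in gave no verdict.

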